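# Slide a glass paint-sample plate under the sprung clips of a drying jig

### The job

Take the framed glass paint-sample plate off the two battens, lay it flat on the narrow spine in front of the drying jig's clips, and then slide it fully home against the end stop, so that both sprung clips ride up over its leading frame bar and snap down onto the glass. It is glass: do not drop it or ram it, and leave the tin, tin lid, tape roll and screwdriver where they are.

Things in the scene. Friction and masses are not known exactly. Their poses are not given: they have to be found in the camera images.
- plate_centre (a point): Centre of the loose plate, 4 mm above its flat underside; x along its length, y across, z up. 90 x 60 mm, 0.11 to 0.18 kg: 5 mm glass pane, white paint patch on top, in an aluminium frame: a bar across each short end (8 mm wide, 10 mm tall, top rounded) and a strip along each long side (4 mm wide, 7 mm tall). Either end may lead. It starts across the battens, underside 25 mm up.
- battens: Two fixed wooden battens, each 20 mm wide, 130 mm long, 25 mm tall, parallel to this body's y axis, centre lines at x = -34 and +34 mm: the 48 mm gap between them leaves room for fingertips beside the plate's middle. Origin midway between them, on the table.
- home (a point): Point on the jig's bed, 30 mm above the table: centre of the plate's underside when fully home. x = sliding direction towards the end stop, y = left of it, z up. In this frame the stop's face is at x = +45 mm. The clips' noses are at x = +29 mm, y = +16 and -16 mm, 2 mm above the bed; from there a lip slopes up to x = 2 mm, 14 mm above the bed. The clips are at most 18 mm above the bed at rest.
- apron (a point): Point on top of the jig's narrow spine, 30 mm above the table, 85 mm before point home (-x), same axes: the place to lay the plate (centre of its underside), clear of the clips.
- clip_left (a joint): Lift angle (rad) of the spring-steel clip at +y, 12 mm wide, pivoted behind the stop: 0 = down with nothing under it, about 0.045 = nose on the glass, about 0.12 = nose on a 10 mm end bar. Presses with 1 to 2 N. Pushing the plate under both clips takes about 5 to 10 N; once snapped in, it stays put unheld.
- clip_right (a joint): The same for the clip at -y.
- plate: The same sample plate; origin at the centre of its underside, same axes.
- jig: Fixed plywood jig; origin on the table, 15 mm behind (-x) and 30 mm below point home, same axes. In point home's frame: level bed from x = -145 mm; up to x = -40 mm it is a spine 36 mm wide (the plate overhangs 12 mm each side, open down to the table), then 104 mm wide, with two round guide rods (10 mm thick) on it, 63 mm apart inside from x = -23 mm on, flaring to 82 mm at x = -43 mm.
- tin: Bystander: paint tin, 86 mm across, 100 mm tall, standing; origin at the centre of its underside.
- tin_lid: Bystander: flat round tin lid, 84 mm across, 6 mm thick; origin at the centre of its underside.
- tape: Bystander: cardboard-coloured tape roll lying flat, 100 mm across, 25 mm tall; origin at the centre of its underside.
- screwdriver: Bystander: screwdriver lying on the table.
Things that resemble listed ones, but are neither listed nor needed, are in the scene too. Leave any green or orange look-alike of the plate alone.

How it is judged:
By the outcome, as a careful person would: the job done as asked, in the order asked, and still so for the second after the job is handed in, with the robot touching nothing.
It also fails if it takes over 51 s, if anything falls off the work surface, if the arm or the gripper's body presses on something with over 40 N, if the wrist force passes 120 N, or if a joint passes its speed limit or range.

### The arm

A 6-joint arm with a two-finger parallel gripper is mounted at the origin on the work surface. World frame = base frame: x ahead of the robot, y to its left, z up, the work surface at z = 0. Lengths are in m, angles in rad, forces in N, time in s.
With the tool pointing down it reaches from about 0.35 to 0.775 m from the base axis. Payload 7.3 kg.
Tool frame: the origin (TCP) lies midway between the tips of the shut fingers; the grasp point (between the pads) lies grasp_offset behind it (grasp_offset is the distance from the TCP to the grasp point, in m); z points along the fingers, y is the line along which they close (so a half turn about z gives the same grasp; the last joint's range is limited). The gripper opens to 92 mm and grips with 3 to 60 N. Pads are 19 mm wide; open, the fingers measure 130 mm over their backs; the gripper's body (75 mm by 190 mm) begins 47 mm behind the grasp point.
Start: joints at [-1.317, 0.342, 1.524, -0, 1.275, -0.146], TCP at [0.204, -0.484, 0.227] pointing down, gripper open.
Joint ranges: [-2.53, 2.53], [-0.77, 2.02], [0.04, 2.7], [-1, 4.14], [0.28, 2.66], [-3.11, 3.11]. Speed limits (rad/s): [2.57, 2.57, 3.14, 3.14, 3.14, 3.14].

### API

Orientations are given as [roll, pitch, yaw] about the fixed x, y, z axes, in that order (R = Rz(yaw) Ry(pitch) Rx(roll)).
In Python, from cell import * gives the robot as it stands.
- The arm moves only by the tool step_arm, never from a script. Its argument "plan" is a list of rows, each a list of 5 numbers: the closure, from -1 (fully open) to 1 (shut), then the shift along the tool's x, y, z in m, then the turn about the tool's z in rad. In form: [[hand, x, y, z, twist], ...]. A call has 1 to 20 rows; each row is the pose to reach, as a shift and turn from the pose commanded when the call began, along the tool's axes at that moment; what a row does not reach only later rows make up. A row lasts 1/8 s, in which the tool goes at most 62.5 mm and 10.7 degrees, less where a joint would pass 70% of its speed; a pose out of reach is approached as far as the arm can. A call with a gripper value outside its range is refused whole. The fingers move at their own pace and stop on an object; "grip_force" is the grip in N (left out, the last holds). Time passes only in rows, so rows that repeat a pose let the fingers close. It gives the time, the measured TCP pose, the force, the opening and the grip force at its end, in the units of the state.
- observe(): the state, without advancing time (a new reading comes with each control period).
- read_camera(name): name is "scene" or "top"; returns a dict with "img" (400x640x3 uint8, red, green, blue), "range_z" (400x640 float32, m along the optical axis (not along the pixel's ray), 0 where there is no reading), "fx", "fy", "cx", "cy" (pixels), "R" (3x3) and "t" (3): a world point X has camera coordinates R X + t. Camera axes: x right, y down, z forward; pixel columns grow to the right and rows downward; lengths in m; the calibration is good to about 2 mm. A picture is of the moment at which its call begins.
- hand_in(): hands the job in; it is judged then, once.
The state is a dict: "time": time; "qpos": joint angles; "qvel": joint speeds; "joint_efforts": joint torques, N m; "tool_pos": TCP position; "tool_rot": TCP orientation; "contact_force": force on the tool from outside, world axes, zero at the start; "torque": the same for the moment, N m; "opening": finger opening in m; "grip_force": force on a finger pad.
Only numpy, scipy, OpenCV 4.12 (cv2) and the standard library are available. Lean on these libraries where they do the work, as an engineer would, in place of code of your own. Each camera call takes 0.05 s, during which the arm holds its last target. There are 200 camera calls.

## Working session

There is one attempt and no reset: what is moved stays moved. The work goes in short steps, Python scripts to look and compute and a tool call to move; the robot and the scene stay as the last step left them, time stands still between calls to the robot, and variables do not carry over. Pictures are saved under pics/ and viewed, at most 10 in all, crops included, and the job is handed in when it is done.

Besides the shell and the picture viewer there is one more tool, called after "Request:" as a command line: name --pt "numbers of a row" for each row, then --argument value for the rest. step_arm: Moves the arm, as the interface text tells. Its arguments: {"type":"object","properties":{"plan":{"type":"array","items":{"type":"array","items":{"type":"number"}}},"grip_force":{"type":"number"}},"required":["plan"]}

```bash
mkdir -p pics
python3 - <<'E'
from cell import *
import cv2,numpy as np
s=observe(); print(s)
for n in("scene","top"):
    c=read_camera(n); cv2.imwrite(f"pics/{n}0.png",c["img"][:,:,::-1]); np.savez(f"{n}0.npz",**c); print(n,c["fx"],c["cx"],c["cy"],c["R"],c["t"])
E
```

```text
{'time': 0.0, 'qpos': array([-1.31701013e+00,  3.42726245e-01,  1.52503646e+00, -7.13037293e-06,
        1.27537067e+00, -1.46037927e-01]), 'qvel': array([ 9.67224981e-04,  1.89772828e-04, -9.13236083e-04, -1.12975600e-03,
        1.20917993e-03, -8.18907233e-05]), 'joint_efforts': array([-1.67257822e-03, -4.31255865e+01, -2.44218671e+01,  7.18111242e-02,
        5.61797374e-02, -9.93968547e-05]), 'tool_pos': array([ 0.20425614, -0.48319356,  0.22603634]), 'tool_rot': array([-3.14006734e+00, -2.17458720e-04,  3.99826037e-01]), 'contact_force': array([-0.30016037,  0.34897362,  0.45974909]), 'torque': array([-0.03271853,  0.01448507, -0.02338901]), 'grip_force': 0.0, 'opening': 0.09207199200002088}
scene 451.5123334208456 320.3472148696096 193.4658825165901 [[ 0.50552552  0.86266678 -0.01581082]
 [ 0.72922942 -0.43698162 -0.52656577]
 [-0.46115983  0.25466272 -0.84998736]] [-0.26922376 -0.39858913  1.85092967]
top 480.3062618848496 316.7516902181036 198.0524918998331 [[-0.00418483 -0.99997146 -0.00629059]
 [-0.99402711  0.00484581 -0.10902583]
 [ 0.1090532   0.00579677 -0.99401901]] [0.01229604 0.60986643 1.60372024]
```

View pics/top0.png

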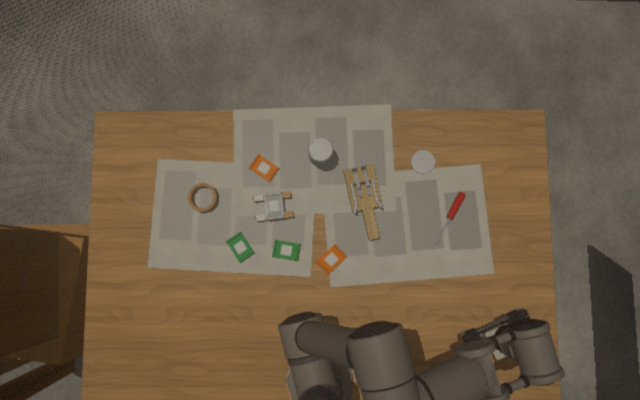

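View pics/scene0.png

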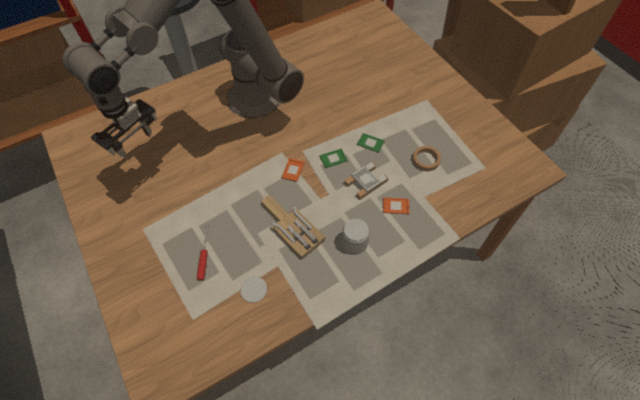

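Candidates in the top view are the grey/white plate on the battens (273,206), orange plates at (264,168) and (332,260), and green plates at (240,247) and (287,250). Only the one at (273,206) is uncoloured and sits across two battens. The jig is at (365,200), with the end stop at the top (about row 168) and the spine pointing down. I'll confirm this in an enlarged crop.

Run:
```python
import cv2
a=cv2.imread("pics/top0.png")[150:260,240:400]
a=cv2.convertScaleAbs(cv2.resize(a,None,fx=5,fy=5,interpolation=cv2.INTER_CUBIC),alpha=1.3)
cv2.imwrite("pics/crop_top.png",a)
b=cv2.imread("pics/scene0.png")[155:265,250:410]
cv2.imwrite("pics/crop_sc.png",cv2.convertScaleAbs(cv2.resize(b,None,fx=5,fy=5,interpolation=cv2.INTER_CUBIC),alpha=1.2))
```

```text
(no output)
```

View pics/crop_top.png

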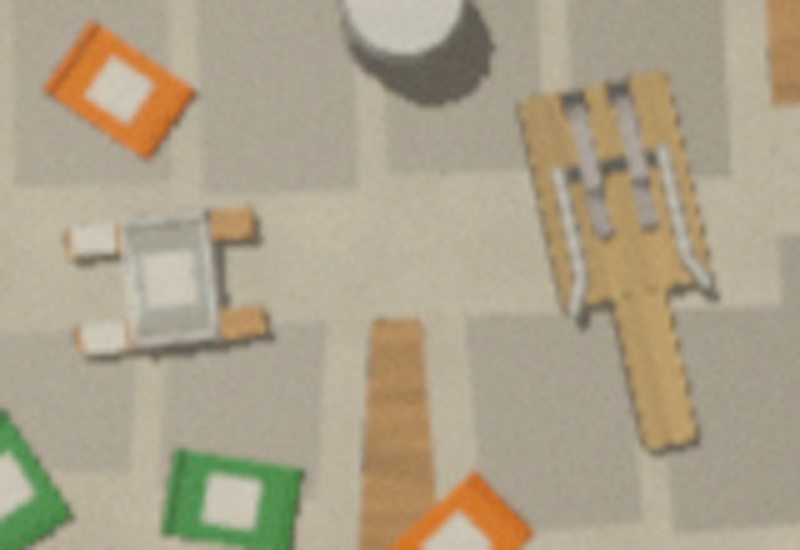

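View pics/crop_sc.png

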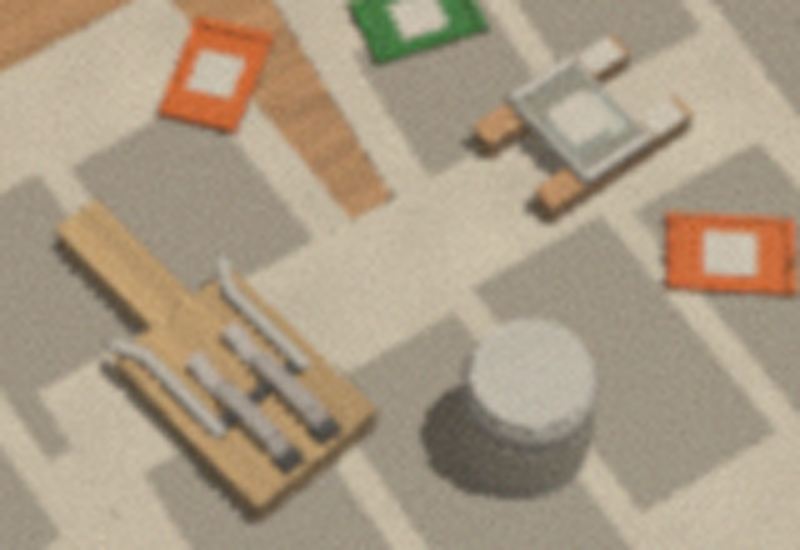

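The crop confirms that the plate is the grey-framed one with the white patch, lying across the two battens. Its top-crop corners are about (121,218), (208,212), (218,338) and (131,346). The jig's spine end is at (645,452)–(700,440), and its far corners are at (518,102) and (665,72). Next I'll measure both from the calibration.

```bash
cat > h.py <<'E'
import numpy as np,cv2
def bp(c,px,z):
    px=np.atleast_2d(px).astype(float); d=np.c_[(px[:,0]-c["cx"])/c["fx"],(px[:,1]-c["cy"])/c["fy"],np.ones(len(px))]@c["R"]
    o=-c["R"].T@c["t"]; s=(z-o[2])/d[:,2]; return o+d*s[:,None]
def cloud(c):
    v,u=np.mgrid[:400,:640]; Z=c["range_z"]; P=np.stack([(u-c["cx"])/c["fx"]*Z,(v-c["cy"])/c["fy"]*Z,Z],-1)
    return (P-c["t"])@c["R"]
def proj(c,X):
    q=np.atleast_2d(X)@c["R"].T+c["t"]; return np.c_[q[:,0]/q[:,2]*c["fx"]+c["cx"],q[:,1]/q[:,2]*c["fy"]+c["cy"]]
E
python3 - <<'E'
from h import *
T=dict(np.load("top0.npz"));S=dict(np.load("scene0.npz"))
ct=lambda L,o:(np.array(L)+.5)/5-.5+np.array(o)
np.set_printoptions(precision=4,suppress=True)
pl=bp(T,ct([(121,218),(208,212),(218,338),(131,346)],(240,150)),.031); print("plate top",pl,pl.mean(0),[np.linalg.norm(pl[i]-pl[i-1]) for i in range(4)])
pls=bp(S,ct([(510,97),(577,62),(650,130),(582,180)],(250,155)),.031); print("plate sc",pls,pls.mean(0),[np.linalg.norm(pls[i]-pls[i-1]) for i in range(4)])
print("jig top",bp(T,ct([(518,102),(665,72),(700,440),(645,452),(623,90)],(240,150)),.03))
print("jig sc",bp(S,ct([(255,503),(378,412),(95,198),(58,238)],(250,155)),.03))
for n,c,pc,jc in(("top",T,(275,206),(365,200)),("sc",S,(368,180),(293,225))):
    P=cloud(c); v,u=np.mgrid[:400,:640]
    print(n,"table z",np.median(P[...,2][(np.hypot(u-pc[0],v-pc[1])<60)]))
    for nm,ctr,zl,zh,r in(("plate",pc,.0265,.045,40),("jig",jc,.02,.04,60)):
        m=(P[...,2]>zl)&(P[...,2]<zh)&(np.hypot(u-ctr[0],v-ctr[1])<r)
        m=m.astype(np.uint8);k,l,st,ce=cv2.connectedComponentsWithStats(m); i=1+np.argmax(st[1:,4])
        Q=P[l==i]; print(nm,len(Q),np.median(Q[:,2]),Q[:,2].std(),Q.mean(0),cv2.minAreaRect(Q[:,:2].astype(np.float32)*1000))
E
```

```text
plate top [[0.6278 0.1906 0.031 ]
 [0.6316 0.131  0.031 ]
 [0.5452 0.1239 0.031 ]
 [0.5401 0.1831 0.031 ]] [0.5862 0.1571 0.031 ] [np.float64(0.08800701756530067), np.float64(0.059637530766405634), np.float64(0.08664640715493807), np.float64(0.059387296922937836)]
plate sc [[0.5467 0.1209 0.031 ]
 [0.5458 0.1784 0.031 ]
 [0.6209 0.1902 0.031 ]
 [0.6311 0.1264 0.031 ]] [0.5861 0.154  0.031 ] [np.float64(0.08457585412863541), np.float64(0.0574118193217388), np.float64(0.0760763154808165), np.float64(0.06459719639588413)]
jig top [[ 0.7068 -0.0817  0.03  ]
 [ 0.7272 -0.183   0.03  ]
 [ 0.4747 -0.2025  0.03  ]
 [ 0.4668 -0.1651  0.03  ]
 [ 0.7148 -0.154   0.03  ]]
jig sc [[ 0.727  -0.1865  0.03  ]
 [ 0.7117 -0.0861  0.03  ]
 [ 0.4696 -0.1705  0.03  ]
 [ 0.4853 -0.207   0.03  ]]
top table z 0.0021619570804464606
plate 446 0.03158214362784549 0.003528695821424712 [0.5836 0.1589 0.0318] ((585.8189086914062, 162.64425659179688), (88.80329895019531, 97.1177749633789), 84.77303314208984)
jig 1398 0.030607929765324005 0.00438691669425863 [ 0.6135 -0.1524  0.0308] ((594.690185546875, -157.75283813476562), (252.2548370361328, 105.26959991455078), 12.063944816589355)
sc table z 0.0020956370130390143
plate 374 0.030895337444696688 0.0029273434343642956 [0.5881 0.1542 0.0313] ((586.9243774414062, 160.07106018066406), (94.65709686279297, 85.12678527832031), 2.4106388092041016)
jig 1357 0.030880070719372644 0.003873444480222926 [ 0.624  -0.1596  0.0311] ((596.8992309570312, -162.10830688476562), (256.1527099609375, 106.70507049560547), 11.655675888061523)
```

```bash
cat >> h.py <<'E'
def shift(s,xyz,yaw):
    from scipy.spatial.transform import Rotation as Ro
    R=Ro.from_euler("xyz",s["tool_rot"]).as_matrix(); d=R.T@(np.array(xyz)-s["tool_pos"])
    tw=-(yaw-s["tool_rot"][2]); return np.round(np.r_[d,tw],4)
E
python3 - <<'E'
from cell import *
from h import *
print("grasp_offset",grasp_offset)
s=observe(); print(shift(s,[.586,.1555,.15],.08),shift(s,[.586,.1555,.15-.12],.08))
E
```

```text
grasp_offset 0.0188
[ 0.6002 -0.4397  0.0768  0.3199] [ 0.6002 -0.4395  0.1968  0.3199]
```

Request:
step_arm --pt "-1 0.05 -0.037 0.005 0.03" --pt "-1 0.1 -0.073 0.01 0.06" --pt "-1 0.15 -0.11 0.015 0.09" --pt "-1 0.2 -0.147 0.02 0.12" --pt "-1 0.25 -0.183 0.03 0.15" --pt "-1 0.3 -0.22 0.04 0.18" --pt "-1 0.35 -0.257 0.05 0.21" --pt "-1 0.4 -0.293 0.06 0.24" --pt "-1 0.45 -0.33 0.07 0.27" --pt "-1 0.5 -0.366 0.077 0.3" --pt "-1 0.55 -0.403 0.077 0.32" --pt "-1 0.6 -0.44 0.077 0.32" --pt "-1 0.6 -0.44 0.077 0.32" --pt "-1 0.6 -0.44 0.077 0.32" --grip_force 15

```text
time: 1.85
tool_pos: [0.5851, 0.1552, 0.1489]
tool_rot: [3.141, 0.002, 0.081]
contact_force: [0.3, -1.2, -0.0]
opening: 0.0921
grip_force: 0.0
```

Run:
```python
from cell import *
from h import *
s=observe(); print(s["time"],s["tool_pos"],s["tool_rot"],shift(s,[.586,.1555,.011],.08))
for n,o in(("top",(235,160)),("scene",(310,110))):
    c=read_camera(n); np.savez(f"{n}1.npz",**c)
    a=c["img"][o[1]:o[1]+100,o[0]:o[0]+80,::-1]; globals()[n]=cv2.resize(a,None,fx=5,fy=5,interpolation=cv2.INTER_CUBIC)
    print(n,proj(c,[s["tool_pos"]]))
cv2.imwrite("pics/pre.png",np.hstack([top,scene]))
```

```text
1.85 [0.58514846 0.15515039 0.14891053] [3.14107163e+00 1.80257037e-03 8.05302455e-02] [ 0.0011 -0.0004  0.1379  0.0005]
top [[270.55514675 202.07388546]]
scene [[368.11870533 157.77736719]]
```

View pics/pre.png

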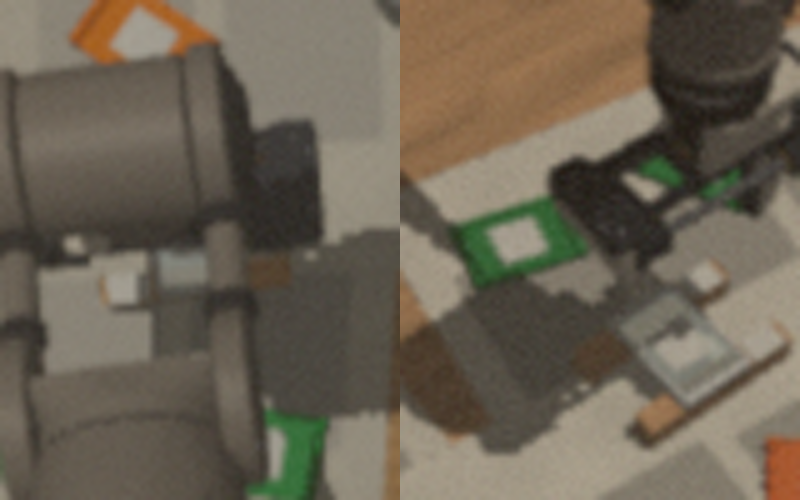

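The picture shows the gripper square above the plate (top crop about (180,270)), with the plate unmoved on its battens. The look-alikes are clear of the fingers. Descending beside the plate's middle.

Request:
step_arm --pt "-1 0.001 0 0.03 0" --pt "-1 0.001 0 0.06 0" --pt "-1 0.001 0 0.085 0" --pt "-1 0.001 0 0.1 0" --pt "-1 0.001 0 0.115 0" --pt "-1 0.001 0 0.127 0" --pt "-1 0.001 0 0.137 0" --pt "-1 0.001 0 0.137 0"

```text
time: 2.95
tool_pos: [0.5864, 0.1553, 0.012]
tool_rot: [3.141, 0.001, 0.08]
contact_force: [0.1, -0.8, -0.6]
opening: 0.0916
grip_force: 0.0
```

Request:
step_arm --pt "0 0 0 0 0" --pt "0.2 0 0 0 0" --pt "0.4 0 0 0 0" --pt "0.6 0 0 0 0" --pt "0.8 0 0 0 0" --pt "1 0 0 0 0" --pt "1 0 0 0 0" --pt "1 0 0 0 0" --grip_force 15

```text
time: 3.95
tool_pos: [0.5869, 0.1554, 0.0129]
tool_rot: [3.142, -0.0, 0.08]
contact_force: [-0.9, 0.3, 3.9]
opening: 0.0601
grip_force: 14.9
```

Request:
step_arm --pt "1 0 0 -0.005 0" --pt "1 0 0 -0.015 0" --pt "1 0 0 -0.03 0" --pt "1 0 0 -0.05 0" --pt "1 0 0 -0.07 0" --pt "1 0 0 -0.09 0" --pt "1 0 0 -0.1 0" --pt "1 0 0 -0.1 0" --grip_force 20

```text
time: 4.95
tool_pos: [0.5872, 0.1554, 0.1137]
tool_rot: [3.142, -0.002, 0.08]
contact_force: [-1.0, 0.1, -1.4]
opening: 0.06
grip_force: 19.9
```

Run:
```python
from cell import *
from h import *
s=observe(); print(s["tool_pos"],s["tool_rot"],s["contact_force"],s["torque"],s["opening"])
h=np.array([.6144,-.1561]);e=np.array([np.cos(.207),np.sin(.207)])
a=h-.085*e; print(a,shift(s,[*a,.115],.207))
o=(320,90);c=read_camera("scene");np.savez("scene2.npz",**c)
cv2.imwrite("pics/held.png",cv2.resize(c["img"][o[1]:o[1]+110,o[0]:o[0]+110,::-1],None,fx=5,fy=5,interpolation=cv2.INTER_CUBIC))
print(proj(c,[s["tool_pos"]]))
```

```text
[0.58719737 0.155376   0.11369507] [ 3.14157960e+00 -1.84784597e-03  7.98380828e-02] [-0.95074761  0.08481298 -1.38317634] [ 0.05866809  0.05221641 -0.01612885] 0.05999731496635958
[ 0.53121459 -0.17356961] [-0.082   0.3234 -0.0015 -0.1272]
[[367.73750348 164.36879959]]
```

View pics/held.png

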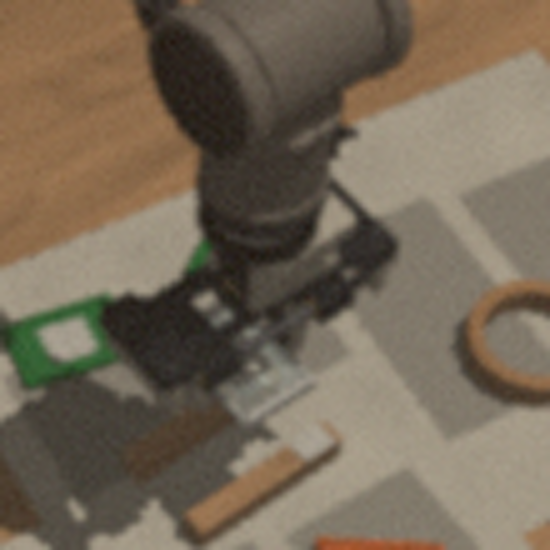

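The plate is held level between the fingers (crop about (270,385)) and is clear of the battens. Now carrying it to above the apron.

Request:
step_arm --pt "1 -0.005 0.02 0 -0.008" --pt "1 -0.015 0.06 0 -0.023" --pt "1 -0.026 0.1 0 -0.04" --pt "1 -0.036 0.14 0 -0.055" --pt "1 -0.046 0.18 0 -0.07" --pt "1 -0.056 0.22 0 -0.086" --pt "1 -0.066 0.26 0 -0.1" --pt "1 -0.075 0.295 0 -0.116" --pt "1 -0.08 0.315 0 -0.125" --pt "1 -0.082 0.323 0 -0.127" --pt "1 -0.082 0.323 0 -0.127" --pt "1 -0.082 0.323 0 -0.127"

```text
time: 6.5
tool_pos: [0.5308, -0.1722, 0.1125]
tool_rot: [-3.141, 0.0, 0.208]
contact_force: [-0.7, -0.3, -1.4]
opening: 0.0597
grip_force: 19.9
```

Run:
```python
from cell import *
from h import *
s=observe(); print(s["tool_pos"],s["tool_rot"],s["contact_force"],s["opening"])
print(shift(s,[.5312,-.1736,.019],.207))
o=(225,130);c=read_camera("scene");np.savez("scene3.npz",**c)
a=c["img"][o[1]:o[1]+130,o[0]:o[0]+130,::-1].copy()
a=cv2.resize(a,None,fx=4.5,fy=4.5,interpolation=cv2.INTER_CUBIC)
cv2.imwrite("pics/above.png",a)
```

```text
[ 0.53082906 -0.1722336   0.11248504] [-3.14106958e+00  3.53831177e-04  2.07551401e-01] [-0.66726902 -0.3388115  -1.35199087] 0.05965319966758704
[0.0001 0.0015 0.0935 0.0006]
```

View pics/above.png

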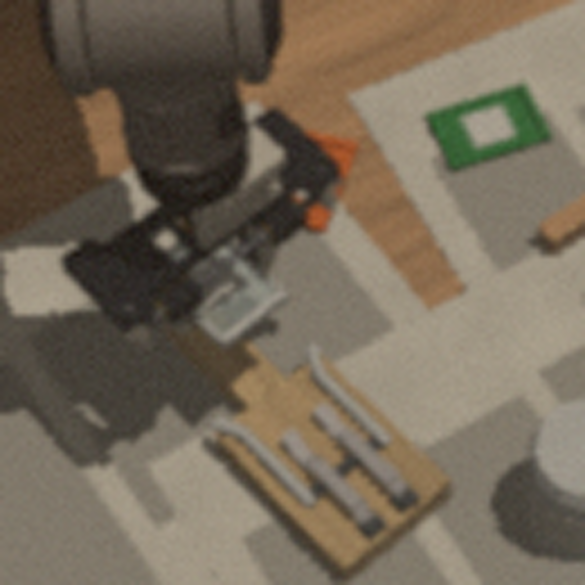

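The plate lines up with the spine, and the overhang is clear on both sides. Now lowering it.

Request:
step_arm --pt "1 0 0.001 0.02 0" --pt "1 0 0.001 0.045 0" --pt "1 0 0.001 0.065 0" --pt "1 0 0.001 0.078 0" --pt "1 0 0.001 0.086 0" --pt "1 0 0.001 0.09 0" --pt "1 0 0.001 0.09 0" --pt "1 0 0.001 0.09 0"

```text
time: 7.55
tool_pos: [0.5314, -0.1744, 0.0233]
tool_rot: [3.141, -0.001, 0.207]
contact_force: [-0.2, -0.3, -1.6]
opening: 0.0597
grip_force: 19.9
```

Request:
step_arm --pt "1 0 0 0.002 0" --pt "1 0 0 0.003 0" --pt "1 0 0 0.003 0"

```text
time: 7.92
tool_pos: [0.531, -0.1742, 0.0197]
tool_rot: [3.142, 0.0, 0.207]
contact_force: [-1.0, -0.4, -0.6]
opening: 0.0601
grip_force: 19.9
```

Request:
step_arm --pt "1 0 0 0.001 0" --pt "1 0 0 0.001 0"

```text
time: 8.18
tool_pos: [0.531, -0.1742, 0.0186]
tool_rot: [-3.142, 0.0, 0.207]
contact_force: [0.1, 0.2, -2.3]
opening: 0.0601
grip_force: 19.9
```

Request:
step_arm --pt "1 0 0 0.001 0" --pt "1 0 0 0.001 0"

```text
time: 8.43
tool_pos: [0.5311, -0.1742, 0.018]
tool_rot: [3.141, -0.0, 0.207]
contact_force: [-1.3, -0.0, 1.5]
opening: 0.0596
grip_force: 19.9
```

Request:
step_arm --pt "1 0 0 0.0005 0" --pt "1 0 0 0.001 0" --pt "1 0 0 0.001 0"

```text
time: 8.8
tool_pos: [0.5311, -0.1742, 0.0179]
tool_rot: [3.141, -0.0, 0.207]
contact_force: [-3.2, 1.3, 10.9]
opening: 0.0598
grip_force: 19.9
```

Request:
step_arm --pt "0 0 0 0 0" --pt "-0.3 0 0 0 0" --pt "-0.6 0 0 0 0" --pt "-0.8 0 0 0 0" --pt "-0.8 0 0 0 0" --pt "-0.8 0 0 -0.01 0" --pt "-0.8 0 0 -0.03 0" --pt "-0.8 0 0 -0.06 0" --pt "-0.8 0 0 -0.08 0" --pt "-0.8 -0.04 0 -0.08 0" --pt "-0.8 -0.09 0 -0.08 0" --pt "-0.8 -0.12 0 -0.08 0" --pt "-0.8 -0.12 0 -0.08 0"

```text
time: 10.42
tool_pos: [0.4122, -0.1991, 0.0974]
tool_rot: [3.141, 0.0, 0.205]
contact_force: [-0.6, 0.4, -0.8]
opening: 0.0824
grip_force: 0.0
```

Run:
```python
from cell import *
from h import *
s=observe(); print(s["tool_pos"],s["tool_rot"],s["contact_force"],s["opening"])
im=[]
for n,o in(("top",(325,155)),("scene",(245,175))):
    c=read_camera(n);np.savez(n+"4.npz",**c); im.append(cv2.resize(c["img"][o[1]:o[1]+100,o[0]:o[0]+80,::-1],None,fx=5,fy=5,interpolation=cv2.INTER_CUBIC))
cv2.imwrite("pics/laid.png",np.hstack(im))
```

```text
[ 0.41220934 -0.19906849  0.09743086] [3.14147477e+00 8.84719428e-05 2.04810460e-01] [-0.63890163  0.35348559 -0.75647495] 0.08241408399569347
```

View pics/laid.png

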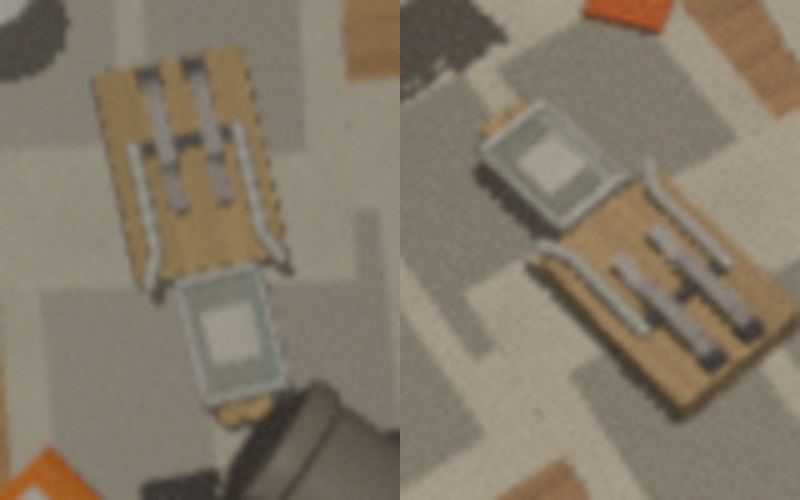

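The plate lies flat on the spine, square and centred between the rod mouths (top half, centre about (233,335)). The clips are untouched. Now I'll partly close the fingers, drop behind the trailing bar and push.

Request:
step_arm --pt "0.57 0 0 0.02 0" --pt "0.57 0 0 0.04 0" --pt "0.57 0 0 0.055 0" --pt "0.57 0 0 0.064 0" --pt "0.57 0 0 0.064 0" --pt "0.57 0.02 0 0.064 0" --pt "0.57 0.04 0 0.064 0" --pt "0.57 0.05 0 0.064 0" --pt "0.57 0.055 0 0.064 0" --pt "0.57 0.055 0 0.064 0"

```text
time: 11.78
tool_pos: [0.4673, -0.1875, 0.0328]
tool_rot: [3.142, 0.0, 0.207]
contact_force: [0.2, -0.0, 0.2]
opening: 0.0199
grip_force: 0.0
```

Request:
step_arm --pt "0.57 0.003 0 0 0" --pt "0.57 0.006 0 0 0" --pt "0.57 0.009 0 0 0" --pt "0.57 0.012 0 0 0" --pt "0.57 0.015 0 0 0" --pt "0.57 0.018 0 0 0" --pt "0.57 0.021 0 0 0" --pt "0.57 0.024 0 0 0" --pt "0.57 0.027 0 0 0" --pt "0.57 0.03 0 0 0" --pt "0.57 0.03 0 0 0"

```text
time: 13.15
tool_pos: [0.4972, -0.1814, 0.0328]
tool_rot: [3.141, -0.001, 0.207]
contact_force: [-0.3, -0.3, 0.1]
opening: 0.0198
grip_force: 0.0
```

Request:
step_arm --pt "0.57 0.003 0 0 0" --pt "0.57 0.006 0 0 0" --pt "0.57 0.009 0 0 0" --pt "0.57 0.012 0 0 0" --pt "0.57 0.014 0 0 0" --pt "0.57 0.016 0 0 0" --pt "0.57 0.018 0 0 0" --pt "0.57 0.02 0 0 0" --pt "0.57 0.02 0 0 0"

```text
time: 14.28
tool_pos: [0.5167, -0.1773, 0.0328]
tool_rot: [3.141, -0.001, 0.207]
contact_force: [0.4, -0.9, 0.4]
opening: 0.0196
grip_force: 0.0
```

Run:
```python
from cell import *
from h import *
s=observe(); print(s["tool_pos"],s["contact_force"],s["torque"])
im=[]
for n,o in(("top",(325,155)),("scene",(245,175))):
    c=read_camera(n);np.savez(n+"5.npz",**c); im.append(cv2.resize(c["img"][o[1]:o[1]+100,o[0]:o[0]+80,::-1],None,fx=5,fy=5,interpolation=cv2.INTER_CUBIC))
cv2.imwrite("pics/push.png",np.hstack(im))
```

```text
[ 0.51667241 -0.17730829  0.03275541] [ 0.43375238 -0.87765799  0.43587273] [ 0.06066663 -0.01448724  0.01752461]
```

View pics/push.png

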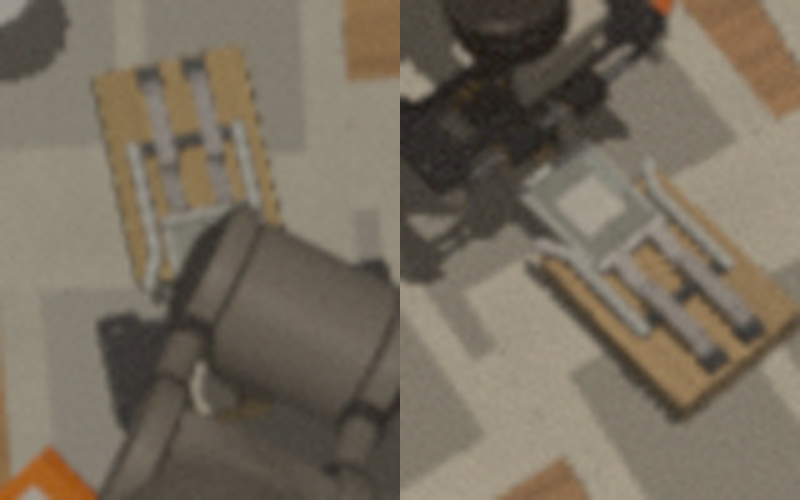

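The plate has entered the rods squarely, and its leading bar is reaching the clip lips. I'll carry on slowly while watching the force.

Request:
step_arm --pt "0.57 0.002 0 0 0" --pt "0.57 0.004 0 0 0" --pt "0.57 0.006 0 0 0" --pt "0.57 0.008 0 0 0" --pt "0.57 0.01 0 0 0" --pt "0.57 0.012 0 0 0" --pt "0.57 0.014 0 0 0" --pt "0.57 0.016 0 0 0"

```text
time: 15.38
tool_pos: [0.531, -0.1738, 0.0326]
tool_rot: [-3.141, 0.002, 0.207]
contact_force: [-6.1, -0.3, 4.6]
opening: 0.0196
grip_force: 2.9
```

Request:
step_arm --pt "0.57 0.002 0 0 0" --pt "0.57 0.004 0 0 0" --pt "0.57 0.006 0 0 0" --pt "0.57 0.008 0 0 0" --pt "0.57 0.01 0 0 0" --pt "0.57 0.012 0 0 0"

```text
time: 16.12
tool_pos: [0.5421, -0.1714, 0.0326]
tool_rot: [-3.14, 0.004, 0.207]
contact_force: [-8.8, -1.0, 5.1]
opening: 0.0197
grip_force: 4.1
```

Request:
step_arm --pt "0.57 0.002 0 0 0" --pt "0.57 0.004 0 0 0" --pt "0.57 0.006 0 0 0" --pt "0.57 0.008 0 0 0"

```text
time: 16.62
tool_pos: [0.5506, -0.1696, 0.0326]
tool_rot: [-3.141, 0.002, 0.207]
contact_force: [-3.8, 0.5, 2.5]
opening: 0.0198
grip_force: 2.1
```

Request:
step_arm --pt "0.57 0.0015 0 0 0" --pt "0.57 0.003 0 0 0" --pt "0.57 0.0045 0 0 0" --pt "0.57 0.006 0 0 0"

```text
time: 17.12
tool_pos: [0.5574, -0.1688, 0.0326]
tool_rot: [3.142, 0.0, 0.207]
contact_force: [-2.2, -0.4, -0.3]
opening: 0.0195
grip_force: 1.6
```

Request:
step_arm --pt "0.57 0.001 0 0 0" --pt "0.57 0.002 0 0 0" --pt "0.57 0.002 0 0 0"

```text
time: 17.5
tool_pos: [0.5595, -0.1682, 0.0327]
tool_rot: [3.141, -0.0, 0.207]
contact_force: [-2.6, -1.1, -0.2]
opening: 0.0197
grip_force: 1.2
```

Request:
step_arm --pt "0.57 0.001 0 0 0" --pt "0.57 0.001 0 0 0"

```text
time: 17.75
tool_pos: [0.5597, -0.1681, 0.0326]
tool_rot: [-3.141, 0.001, 0.207]
contact_force: [-5.2, -1.4, 1.7]
opening: 0.0192
grip_force: 2.7
```

Request:
step_arm --pt "0.57 0.001 0 0 0" --pt "0.57 0.001 0 0 0"

```text
time: 18.0
tool_pos: [0.5598, -0.1681, 0.0326]
tool_rot: [-3.141, 0.003, 0.207]
contact_force: [-8.8, -2.4, 3.7]
opening: 0.0199
grip_force: 4.4
```

Request:
step_arm --pt "0.57 0.001 0 0 0" --pt "0.57 0.001 0 0 0"

```text
time: 18.25
tool_pos: [0.5599, -0.168, 0.0326]
tool_rot: [-3.14, 0.005, 0.207]
contact_force: [-11.5, -3.7, 5.8]
opening: 0.0199
grip_force: 6.1
```

The plate is hard against the stop: the force rises and nothing moves. Backing off, lifting clear and checking.

Request:
step_arm --pt "0.57 -0.003 0 0 0" --pt "0.57 -0.02 0 0 0" --pt "0.57 -0.05 0 0 0" --pt "0.57 -0.09 0 -0.02 0" --pt "0.57 -0.12 0 -0.07 0" --pt "0.57 -0.13 0 -0.12 0" --pt "0.57 -0.13 0 -0.12 0"

```text
time: 19.12
tool_pos: [0.4375, -0.196, 0.1569]
tool_rot: [3.134, -0.008, 0.206]
contact_force: [0.5, -0.0, -0.7]
opening: 0.0195
grip_force: 0.0
```

Run:
```python
from cell import *
from h import *
s=observe(); print(s["tool_pos"],s["contact_force"])
im=[]
for n,o in(("top",(325,155)),("scene",(245,175))):
    c=read_camera(n);np.savez(n+"6.npz",**c); im.append(cv2.resize(c["img"][o[1]:o[1]+100,o[0]:o[0]+80,::-1],None,fx=5,fy=5,interpolation=cv2.INTER_CUBIC))
    p=dict(np.load(n+"4.npz"))
    b=dict(np.load(n+"0.npz"))
    d=np.abs(c["img"].astype(int)-b["img"]).max(2)>60
    print(n,"changed px",[tuple(x) for x in cv2.connectedComponentsWithStats(d.astype(np.uint8))[2][1:] if x[4]>25])
cv2.imwrite("pics/home.png",np.hstack(im))
```

```text
[ 0.43745812 -0.19596014  0.15687152] [ 0.45175437 -0.01392769 -0.72862219]
top changed px [(np.int32(373), np.int32(224), np.int32(14), np.int32(15), np.int32(73)), (np.int32(406), np.int32(231), np.int32(12), np.int32(10), np.int32(63)), (np.int32(350), np.int32(241), np.int32(81), np.int32(45), np.int32(1168)), (np.int32(396), np.int32(288), np.int32(11), np.int32(10), np.int32(74)), (np.int32(385), np.int32(306), np.int32(9), np.int32(14), np.int32(50)), (np.int32(391), np.int32(309), np.int32(157), np.int32(91), np.int32(2627)), (np.int32(290), np.int32(312), np.int32(43), np.int32(25), np.int32(446)), (np.int32(241), np.int32(316), np.int32(34), np.int32(53), np.int32(264)), (np.int32(252), np.int32(370), np.int32(18), np.int32(9), np.int32(36)), (np.int32(267), np.int32(382), np.int32(10), np.int32(14), np.int32(67)), (np.int32(476), np.int32(383), np.int32(37), np.int32(17), np.int32(252))]
scene changed px [(np.int32(114), np.int32(21), np.int32(14), np.int32(15), np.int32(71)), (np.int32(154), np.int32(20), np.int32(9), np.int32(10), np.int32(38)), (np.int32(278), np.int32(
[... 593 characters left out ...]
t32(7), np.int32(14), np.int32(49)), (np.int32(268), np.int32(72), np.int32(35), np.int32(16), np.int32(378)), (np.int32(213), np.int32(79), np.int32(9), np.int32(8), np.int32(47)), (np.int32(224), np.int32(81), np.int32(10), np.int32(4), np.int32(28)), (np.int32(278), np.int32(93), np.int32(24), np.int32(17), np.int32(147)), (np.int32(197), np.int32(97), np.int32(48), np.int32(33), np.int32(701)), (np.int32(91), np.int32(98), np.int32(113), np.int32(105), np.int32(4592)), (np.int32(263), np.int32(112), np.int32(27), np.int32(21), np.int32(284)), (np.int32(200), np.int32(134), np.int32(79), np.int32(80), np.int32(3025)), (np.int32(355), np.int32(182), np.int32(8), np.int32(7), np.int32(30))]
```

View pics/home.png

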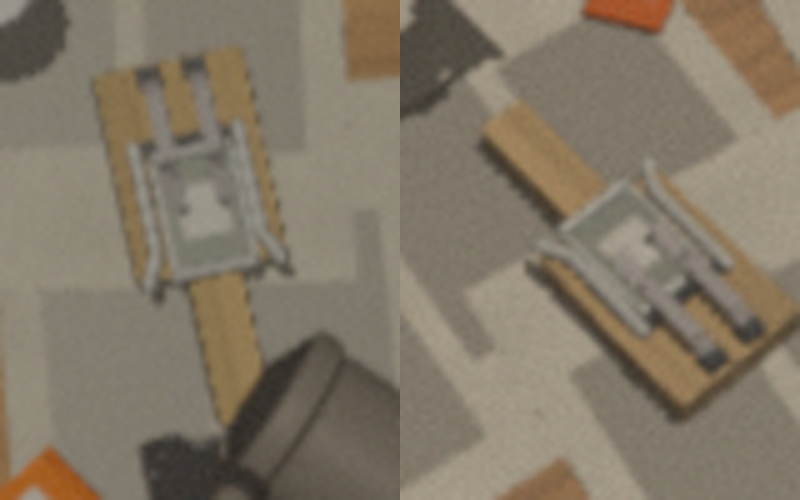

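The plate is fully home: its leading bar is at the stop (top half about (195,145)), its trailing bar is at the spine shoulder, and both clips lie over the glass. The image difference shows no change at the bystanders.

```bash
python3 -c "
from cell import *
print(hand_in())"
```

```text
the job is handed in; nothing more can be done
None
```

The plate was laid on the spine, then slid home against the end stop with both clips over the glass; the pictures show the bystanders unmoved, and I handed in at about 19 s without seeing the verdict.

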